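# Sand both ends of a wooden block on a sloping pad

## Task

Sand both end faces of the wooden block on the sloping sanding pad, the blue-painted end first: press the end flush and gently (about 10 N) against the pad near its yellow cheek and draw it sideways, still pressed, along the pad to near the grey cheek; then turn the block end for end and make the same pass, from yellow to grey, with the plain end. Finally lay the block flat (do not drop it) in the middle of the green mat and let go, leaving the glue bottle, paint jar and tape roll undisturbed.

Things in the scene. Friction and masses are not known exactly. Their poses are not given: they have to be found in the camera images.
- block: the workpiece, a plain wooden block 110 x 44 x 40 mm (x, y, z), one end painted blue; origin at its centre, x along its length towards the blue end, z up as it lies. It starts lying on the bench, about 0.16 kg
- blue_end (a point): centre of the block's blue end face, 55 mm from its centre along +x (blue paint covers the last 16 mm)
- plain_end (a point): centre of the block's unpainted wooden end face, 55 mm from its centre along -x
- pad: red-brown flat sanding pad, 170 mm wide (y), 76 mm high along its slope (z), leaning back 30 degrees from upright: it looks sideways and up. Origin at the centre of its front face; x points into the pad (30 degrees below level), y is level, from yellow cheek to grey cheek, z up the slope. It yields on springs up to 4 mm along x, 5 N per mm, then stops hard
- stand: fixed grey metal stand that carries the pad, base 130 x 190 mm, 125 mm tall; origin on the bench 85 mm straight below the pad's centre; the pad looks to its -x. An 18 mm wide cheek at each end of the pad, set back 5 mm from its face: yellow at -y, grey at +y, centres 95 mm from the middle
- mat: round green mat fixed flat on the bench, 170 mm across and 4 mm thick; origin at the centre of its underside
- glue: bystander: white glue bottle with orange cap, 56 mm across and 130 mm tall, loose; origin under its centre
- paintjar: bystander: red paint jar, 54 mm across and 60 mm tall, loose; origin under its centre
- tape: bystander: blue roll of tape lying flat, 90 mm across, 24 mm tall, loose; origin under its centre
There are look-alikes about, which are no part of the job. Several things look just like the mat: the one meant starts nearest to the robot's base.

How it is judged (in metres and radians):
On the way, in this order (a step that is already met when the one before it is completed fails the run):
1. the blue end face lies flush on the pad (within 8 degrees), pressed with over 4 N, its centre at least 30 mm from the pad's middle towards the yellow cheek (contact force between block and pad above 4 N and angle between the x axis of block and the x axis of pad, either way round below 0.14 rad and x of blue_end in the frame of pad between -0.008 and 0.008 m and z of blue_end in the frame of pad between -0.025 and 0.025 m and y of blue_end in the frame of pad between -0.075 and -0.03 m), for 0.2 s.
2. the blue end, still pressed flush, passes the middle of the pad (within 15 mm) (contact force between block and pad above 4 N and angle between the x axis of block and the x axis of pad, either way round below 0.14 rad and x of blue_end in the frame of pad between -0.008 and 0.008 m and z of blue_end in the frame of pad between -0.025 and 0.025 m and y of blue_end in the frame of pad between -0.015 and 0.015 m), for 0.05 s.
3. the blue end, still pressed flush, is at least 30 mm past the pad's middle towards the grey cheek (contact force between block and pad above 4 N and angle between the x axis of block and the x axis of pad, either way round below 0.14 rad and x of blue_end in the frame of pad between -0.008 and 0.008 m and z of blue_end in the frame of pad between -0.025 and 0.025 m and y of blue_end in the frame of pad between 0.03 and 0.075 m), for 0.1 s.
4. the plain end face lies flush on the pad (within 8 degrees), pressed with over 4 N, its centre at least 30 mm from the pad's middle towards the yellow cheek (contact force between block and pad above 4 N and angle between the x axis of block and the x axis of pad, either way round below 0.14 rad and x of plain_end in the frame of pad between -0.008 and 0.008 m and z of plain_end in the frame of pad between -0.025 and 0.025 m and y of plain_end in the frame of pad between -0.075 and -0.03 m), for 0.2 s.
5. the plain end, still pressed flush, passes the middle of the pad (within 15 mm) (contact force between block and pad above 4 N and angle between the x axis of block and the x axis of pad, either way round below 0.14 rad and x of plain_end in the frame of pad between -0.008 and 0.008 m and z of plain_end in the frame of pad between -0.025 and 0.025 m and y of plain_end in the frame of pad between -0.015 and 0.015 m), for 0.05 s.
6. the plain end, still pressed flush, is at least 30 mm past the pad's middle towards the grey cheek (contact force between block and pad above 4 N and angle between the x axis of block and the x axis of pad, either way round below 0.14 rad and x of plain_end in the frame of pad between -0.008 and 0.008 m and z of plain_end in the frame of pad between -0.025 and 0.025 m and y of plain_end in the frame of pad between 0.03 and 0.075 m), for 0.1 s.
7. the block is laid on the mat while still held by the fingers (less than 10 mm above it, not dropped) (horizontal distance between block and mat below 0.035 m and angle between block's own x axis and vertical between 1.45 and 1.69 rad and height (world z) of block below 0.035 m and contact force between the fingers and block above 0.5 N), for 0.05 s.
At the end, for the whole second after the job is handed in: the block lies flat (within 7 degrees) on the green mat, its centre within 35 mm of the mat's centre, at rest and released; the bystanders stand where they were (within 30 mm) (horizontal distance between block and mat below 0.035 m and angle between block's own x axis and vertical between 1.45 and 1.69 rad and height (world z) of block between 0.018 and 0.03 m and linear speed of block below 0.02 m/s and contact force between the fingers and block below 0.1 N); the robot touches nothing.
It fails at once if the block is pressed on the pad with more than 35 N (contact force between block and pad above 35 N).
It fails at once if the glue bottle is moved more than 30 mm or tipped (distance of glue from where it was at the start of the episode above 0.03 m or angle between glue's own z axis and vertical above 0.3 rad).
It fails at once if the paint jar is moved more than 30 mm or tipped (distance of paintjar from where it was at the start of the episode above 0.03 m or angle between paintjar's own z axis and vertical above 0.3 rad).
It fails at once if the tape roll is moved more than 30 mm or tipped (distance of tape from where it was at the start of the episode above 0.03 m or angle between tape's own z axis and vertical above 0.3 rad).
It also fails if it takes over 72 s, if anything falls off the work surface, if the arm or the gripper's body presses on something with over 40 N, if the wrist force passes 120 N, or if a joint passes its speed limit or range.

## Robot

A 6-joint arm with a two-finger parallel gripper is mounted at the origin on the work surface. World frame = base frame: x ahead of the robot, y to its left, z up, the work surface at z = 0. Lengths are in mm, angles in rad, forces in N, time in s.
With the tool pointing down it reaches from about 350 to 875 mm from the base axis. Payload 4.2 kg.
Tool frame: the origin (TCP) lies midway between the tips of the shut fingers; the grasp point (between the pads) lies 19 mm behind it (arm.tcp_to_grasp is the distance from the TCP to the grasp point, in mm); z points along the fingers, y is the line along which they close (so a half turn about z gives the same grasp; the last joint's range is limited). The gripper opens to 85 mm and grips with 20 to 120 N. Pads are 22 mm wide; open, the fingers measure 114 mm over their backs; the gripper's body (76 mm by 85 mm) begins 54 mm behind the grasp point. The pads swing forward as they close: fully open they stand 13 mm farther back than shut.
Start: joints at [0.259, 0.385, 0.008, 0, -1.194, -0.259], TCP at [624.979, 0.025, 231.312] pointing down, gripper open.
Joint ranges: [-3.14, 3.14], [-1.21, 2.06], [-1.07, 1.41], [-3.16, 2.05], [-2.99, -0.16], [-3.1, 3.1]. Speed limits (rad/s): [2.79, 2.79, 3.14, 3.14, 3.14, 3.14].

## Interface

Orientations are given as a unit quaternion [x, y, z, w].
In Python, from bench import arm, get_image gives the robot as it stands.
- The arm moves only by the tool drive_tool, never from a script. Its argument "deltas" is a list of rows, each a list of 2 entries, a list of its own where there are three numbers: the shift along the tool's x, y, z in cm, then the turn, a rotation vector about the tool's x, y, z in degrees. In form: [[[x, y, z], [ax, ay, az]], ...]. A call has 1 to 12 rows; each row shifts and turns the commanded pose from where the row before left it, along the tool's axes as they then stand; what a row does not reach is not made up. A row lasts 1/10 s, in which the tool goes at most 50 mm and 8.59 degrees, less where a joint would pass 70% of its speed; a pose out of reach is approached as far as the arm can. A call with a gripper value outside its range is refused whole. "claw" is the finger opening in cm, from 0 to 8.54, set as the call begins (left out, the last holds). The fingers move at their own pace and stop on an object; the grip force is fixed at half the most. Time passes only in rows, so rows that do not move let the fingers close. It gives the time, the measured TCP pose, the force, the opening and the grip force at its end, in the units of the state.
- arm.read_state(): the state, without advancing time (a new reading comes with each control period).
- get_image(name): name is "scene" or "side" or "wrist"; returns a dict with "img" (480x640x3 uint8, red, green, blue), "fx", "fy", "cx", "cy" (pixels), "eye" and "orientation" of the camera in the world; the wrist camera has in their place "mount" (4x4, takes a point from camera to tool coordinates, whose origin is the TCP and whose axes are the flange's). Camera axes: x right, y down, z forward; pixel columns grow to the right and rows downward; lengths in mm; the calibration is good to about 2 mm. A picture is of the moment at which its call begins: read the wrist's pose just before it. There is no depth.
- arm.job_done(): hands the job in; it is judged then, once.
The state is a dict: "clock": time; "joints": joint angles; "joint_vel": joint speeds; "joint_efforts": joint torques, N m; "position": TCP position; "ee_rot": TCP orientation; "contact_force": force on the tool from outside, world axes, zero at the start; "wrist_torque": the same for the moment, N m; "gripper_width": finger opening in mm; "grasp_force": force on a finger pad.
Only numpy, scipy, OpenCV 4.12 (cv2) and the standard library are available. Lean on these libraries where they do the work, as an engineer would, in place of code of your own. Each camera call takes 0.05 s, during which the arm holds its last target. There are 200 camera calls.

## Working session

There is one attempt and no reset: what is moved stays moved. The work goes in short steps, Python scripts to look and compute and a tool call to move; the robot and the scene stay as the last step left them, time stands still between calls to the robot, and variables do not carry over. Pictures are saved under pics/ and viewed, at most 10 in all, crops included, and the job is handed in when it is done.

Besides the shell and the picture viewer there is one more tool, called in YAML: its name, and indented under it one key for each argument. drive_tool: Moves the arm, as the interface text tells. Its arguments: {"type":"object","properties":{"deltas":{"type":"array"},"claw":{"type":"number"}},"required":["deltas"]}

```bash
mkdir -p pics; ls
cat > h.py <<'E'
import numpy as np, cv2
from scipy.spatial.transform import Rotation as R
from bench import arm, get_image
def snap(n,f):
    d=get_image(n); cv2.imwrite(f'pics/{f}.png',d['img'][:,:,::-1]); return d
E
python3 - <<'E'
from h import *
import pickle
s=arm.read_state(); print(s['clock'],s['position'],s['ee_rot'],s['gripper_width'],s['contact_force'])
D={n:snap(n,n+'0') for n in('scene','side','wrist')}
pickle.dump((s,D),open('d0.pkl','wb'))
for n in D: print(n,{k:v for k,v in D[n].items() if k!='img'})
E
```

```text
pics
0.0 [6.24410649e+02 2.21549840e-02 2.30193910e+02] [-0.70704539  0.70716728  0.00075322 -0.00082955] 85.18321797910585 [-0.07533502  0.60816612  0.07239951]
scene {'fx': 534.8041461704944, 'fy': 534.8041461704944, 'cx': 311.0636495188049, 'cy': 236.09832431713653, 'eye': array([1275.09283255,  204.43430836, 1046.24153967]), 'orientation': array([ 0.52313562,  0.78710614, -0.27641908, -0.17431447])}
side {'fx': 547.8247212695499, 'fy': 547.8247212695499, 'cx': 311.29526506232224, 'cy': 234.6384659216157, 'eye': array([  46.1982406 , -894.57037352,  807.3604902 ]), 'orientation': array([ 0.85077571, -0.26841259,  0.14445388, -0.42809865])}
wrist {'fx': 389.97630809991017, 'fy': 389.97630809991017, 'cx': 316.3977318729244, 'cy': 243.75710085010564, 'mount': array([[-4.96623195e-04, -9.45485480e-01, -3.25663877e-01,
         8.41633074e+01],
       [ 9.99999876e-01, -4.61276787e-04, -1.85751732e-04,
         4.49839367e-01],
       [ 2.54043788e-05, -3.25663929e-01,  9.45485592e-01,
        -1.43165423e+02],
       [ 0.00000000e+00,  0.00000000e+00,  0.00000000e+00,
         1.00000000e+00]])}
```

View pics/scene0.png

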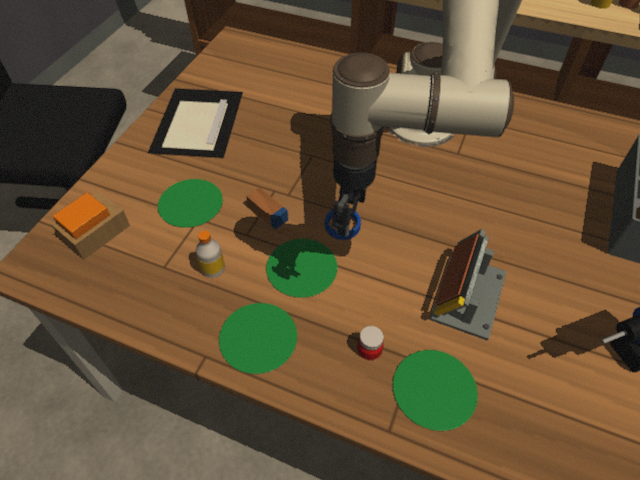

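View pics/side0.png

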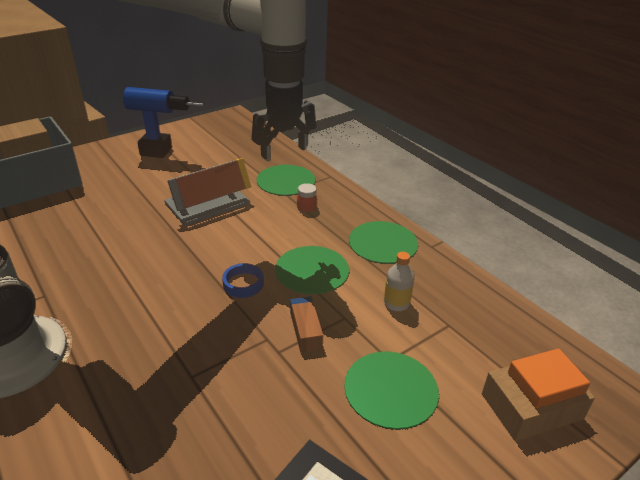

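The scene view shows four green discs at (190,203), (302,267), (258,338) and (435,390). The block is at (267,207) with its blue end at (281,217). The pad is at (463,268), yellow cheek at (452,304), grey cheek at (484,240). Tape is at (343,223), glue at (209,255), jar at (371,343). Next I measure these.

```bash
cat >> h.py <<'E'
import pickle
def cam(d,s=None):
    if 'mount' in d:
        T=np.eye(4);T[:3,:3]=R.from_quat(s['ee_rot']).as_matrix();T[:3,3]=s['position'];M=T@d['mount'];return M[:3,:3],M[:3,3]
    return R.from_quat(d['orientation']).as_matrix(),np.array(d['eye'])
def ray(d,uv,s=None):
    A,e=cam(d,s);v=A@np.array([(uv[0]-d['cx'])/d['fx'],(uv[1]-d['cy'])/d['fy'],1]);return e,v/np.linalg.norm(v)
def onz(d,uv,z,s=None):
    e,v=ray(d,uv,s);return e+v*(z-e[2])/v[2]
def tri(rs):
    A=sum(np.eye(3)-np.outer(v,v) for e,v in rs);b=sum((np.eye(3)-np.outer(v,v))@e for e,v in rs)
    p=np.linalg.solve(A,b);return p,[np.linalg.norm((np.eye(3)-np.outer(v,v))@(p-e)) for e,v in rs]
def proj(d,p,s=None):
    A,e=cam(d,s);c=A.T@(np.array(p)-e);return np.array([d['cx']+d['fx']*c[0]/c[2],d['cy']+d['fy']*c[1]/c[2]])
def blobs(d,lo,hi,amin=60):
    m=cv2.inRange(cv2.cvtColor(d['img'],cv2.COLOR_RGB2HSV),lo,hi)
    m=cv2.morphologyEx(m,cv2.MORPH_CLOSE,np.ones((3,3)))
    c,_=cv2.findContours(m,cv2.RETR_EXTERNAL,cv2.CHAIN_APPROX_NONE)
    return [x for x in sorted(c,key=cv2.contourArea,reverse=True) if cv2.contourArea(x)>amin]
E
python3 - <<'E'
from h import *
s,D=pickle.load(open('d0.pkl','rb'))
np.set_printoptions(precision=1,suppress=True)
for n in('scene','side'):
    d=D[n];print(n)
    for c in blobs(d,(45,90,30),(80,255,255),600):
        P=np.array([onz(d,p[0],4)[:2] for p in c],np.float32); (ctr,r)=cv2.minEnclosingCircle(P); print(' mat',cv2.boundingRect(c),ctr,r,np.hypot(*ctr))
    for nm,lo,hi,a in(('yellow',(20,150,90),(32,255,255),20),('pad',(0,80,40),(12,200,140),200),('blue',(105,120,40),(125,255,255),60)):
        for c in blobs(d,lo,hi,a)[:6]: print(' ',nm,cv2.boundingRect(c),cv2.contourArea(c))
# enlarged crops into one image
a=cv2.resize(D['scene']['img'][180:250,230:310],None,fx=5,fy=5,interpolation=cv2.INTER_CUBIC)
b=cv2.resize(D['side']['img'][280:370,270:350],None,fx=5,fy=5,interpolation=cv2.INTER_CUBIC)[:350]
H=np.zeros((600,800,3),np.uint8)
def put(im,x,y,w,h): H[y:y+h,x:x+w]=cv2.resize(im,(w,h),interpolation=cv2.INTER_CUBIC)
put(D['scene']['img'][180:240,230:310],0,0,400,300)
put(D['side']['img'][290:365,270:370],400,0,400,300)
put(D['scene']['img'][225:345,415:515],0,300,250,300)
put(D['side']['img'][150:230,155:265],250,300,412,300)
cv2.imwrite('pics/crop1.png',H[:,:,::-1])
E
```

```text
scene
 mat (393, 350, 85, 81) (792.0723876953125, 252.05271911621094) 84.74444580078125 831.2095046155506
 mat (219, 303, 78, 71) (826.1337890625, -129.24609375) 84.60356903076172 836.1827492721893
 mat (266, 239, 72, 58) (620.845458984375, -115.86602783203125) 84.35063934326172 631.5647396325196
 mat (158, 179, 64, 48) (544.2005004882812, -468.84967041015625) 84.42327880859375 718.3134400631858
  yellow (200, 255, 24, 19) 197.5
  yellow (436, 296, 29, 19) 89.5
  yellow (599, 0, 14, 8) 60.0
  pad (185, 0, 239, 65) 6836.5
  pad (495, 38, 145, 82) 4618.5
  pad (434, 234, 45, 71) 1258.0
  pad (292, 114, 43, 117) 1117.0
  pad (583, 175, 31, 72) 680.0
  pad (234, 194, 48, 47) 506.5
  blue (325, 210, 36, 29) 262.5
  blue (272, 208, 15, 15) 92.5
side
 mat (345, 352, 94, 77) (540.5501098632812, -469.3713073730469) 84.98650360107422 715.8937389433495
 mat (276, 246, 73, 48) (617.3670043945312, -117.1507568359375) 84.78235626220703 628.383893764242
 mat (349, 221, 69, 42) (822.509033203125, -130.08389282226562) 85.56643676757812 832.7322071785948
 mat (257, 165, 58, 30) (788.1470336914062, 251.82913208007812) 85.3344497680664 827.401751557711
  yellow (385, 281, 27, 25) 344.0
  yellow (236, 158, 11, 21) 50.0
  pad (326, 0, 314, 242) 50122.5
  pad (176, 161, 69, 47) 1840.5
  pad (509, 362, 81, 46) 784.5
  pad (138, 134, 33, 24) 483.0
  pad (297, 194, 21, 18) 260.0
  blue (123, 87, 46, 20) 669.0
  blue (223, 264, 20, 24) 68.0
```

View pics/crop1.png

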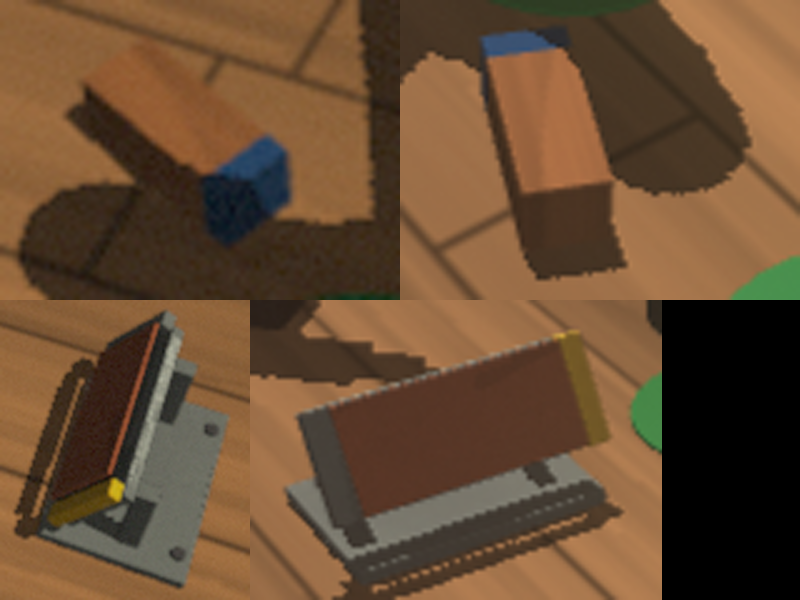

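View pics/wrist0.png

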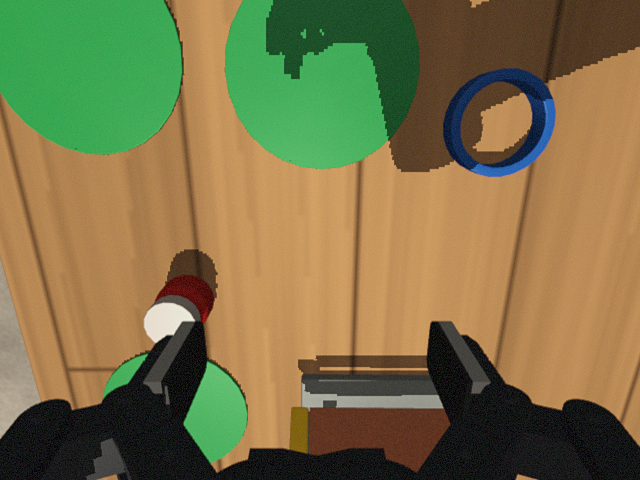

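The crop shows the block's top corners, with the blue end towards the bench front (+x, +y side), and the pad corners clearly in the side view. The wrist view shows the pad and its yellow cheek at (299,430). The candidate mats lie 630, 717, 829 and 835 mm from the base. The disc at scene (302,267), side (312,270), is nearest, so it is the one meant.

Run:
```python
from h import *
s,D=pickle.load(open('d0.pkl','rb'))
np.set_printoptions(precision=1,suppress=True)
S,C,W=D['side'],D['scene'],D['wrist']
print('block side z40');T=np.array([onz(S,p,40) for p in((300,338.2),(322.5,335.5),(308,297.5),(290.5,299.5))])
print(T, np.linalg.norm(np.roll(T,-1,0)-T,axis=1))
print('scene',[onz(C,p,40) for p in((246.8,197),(258.6,188.6),(288,210.4))])
# triangulate plain corners
for a in((300,338.2),(322.5,335.5)):
  for b in((246.8,197),(258.6,188.6)): print(tri([ray(S,a),ray(C,b)]))
print('pad side')
zt,zb=117.9,52.1
for p,z in(((176.4,178.5),zt),((237,161.2),zt),((245.3,189.2),zb),((185.7,207.9),zb)): print(onz(S,p,z))
print('tri bottom yellow',tri([ray(S,(245.3,189.2)),ray(C,(438.2,304.2))]), 'top yellow',tri([ray(S,(237,161.2)),ray(C,(455,298))]))
print('wrist bottom-yellow?',onz(W,(307,408),zb,s))
```

```text
block side z40
[[ 454.3 -306.7   40. ]
 [ 493.2 -325.2   40. ]
 [ 531.2 -223.7   40. ]
 [ 498.4 -208.4   40. ]] [ 43.1 108.3  36.2 107.7]
scene [array([ 499.9, -319.7,   40. ]), array([ 462.3, -305. ,   40. ]), array([ 501. , -203.9,   40. ])]
(array([ 473.3, -313.9,   27.3]), [np.float64(20.401130698104573), np.float64(20.401130698104726)])
(array([ 457.5, -305.6,   36.2]), [np.float64(2.1256280944046946), np.float64(2.125628094404762)])
(array([ 496.1, -322. ,   35.3]), [np.float64(0.28900931205433655), np.float64(0.2890093120543457)])
(array([ 480.3, -313.9,   45.1]), [np.float64(17.610957379865326), np.float64(17.610957379865464)])
pad side
[461.8 239.5 117.9]
[627.8 233.9 117.9]
[627.  197.   52.1]
[460.7 202.7  52.1]
tri bottom yellow (array([629.4, 207.2,  47.8]), [np.float64(3.111320812893888), np.float64(3.111320812893805)]) top yellow (array([635.4, 239.5, 110.4]), [np.float64(4.844602814931959), np.float64(4.844602814932005)])
wrist bottom-yellow? [633.3 203.5  52.1]
```

drive_tool:
  deltas:
    - [[1.6,0.8,0.3],[0,0,0]]
    - [[2.7,1.3,0.5],[0,0,0]]
    - [[2.7,1.3,0.5],[0,0,0]]
    - [[2.7,1.3,0.5],[0,0,0]]
    - [[2.7,1.3,0.5],[0,0,0]]
    - [[2.7,1.3,0.5],[0,0,2]]
    - [[2.7,1.3,0.5],[0,0,0]]
    - [[2.7,1.3,0.5],[0,0,4]]
    - [[2.7,1.3,0.5],[0,0,4]]
    - [[2.3,1,0.4],[0,0,5]]
    - [[0,0,0],[0,0,5]]
    - [[0,0,0],[0,0,0]]

```text
clock: 1.35
position: [493.2, -251.5, 184.0]
ee_rot: [-0.573, 0.82, 0.0, -0.0]
contact_force: [0.3, -0.2, 0.4]
gripper_width: 85.4
grasp_force: 0.0
```

Run:
```python
from h import *
np.set_printoptions(precision=3,suppress=True)
s=arm.read_state(); d=snap('wrist','w1'); pickle.dump((s,d),open('d1.pkl','wb'))
print(s['clock'],s['position'],R.from_quat(s['ee_rot']).as_matrix(),s['joints'],s['joint_vel'])
s0,D=pickle.load(open('d0.pkl','rb'))
print('glue base',onz(D['side'],(398,307),0),'jar',onz(D['side'],(308,211),0))
```

```text
1.35 [ 493.172 -251.461  183.995] [[-0.344 -0.939 -0.001]
 [-0.939  0.344  0.   ]
 [ 0.     0.001 -1.   ]] [-0.179  0.304 -0.239 -0.    -1.029 -0.172] [ 0.022  0.001  0.014  0.001 -0.001  0.062]
glue base [ 696.672 -320.804    0.   ] jar [749.256  84.459   0.   ]
```

View pics/w1.png

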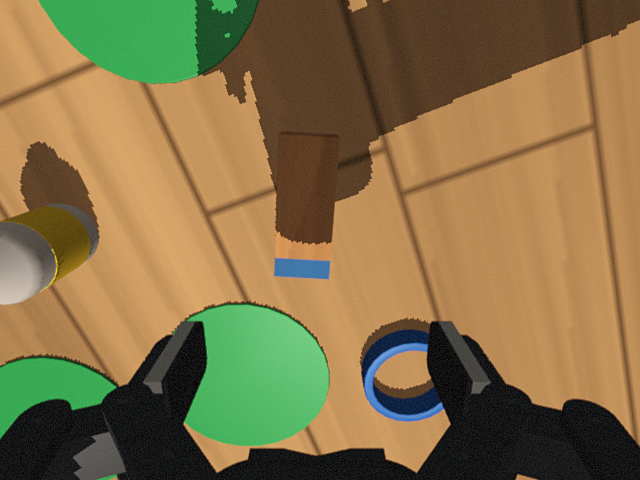

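The wrist view shows the block between (281,133), (339,137), (330,279) and (275,276), with its blue end towards the bottom. It is nearly aligned with the tool. Tape and glue are clear of the fingers.

Run:
```python
from h import *
np.set_printoptions(precision=1,suppress=True)
s,d=pickle.load(open('d1.pkl','rb')); s0,D=pickle.load(open('d0.pkl','rb'))
w=[(280.5,135),(338.5,138.5),(330,279),(275,276)]
T=np.array([onz(d,p,40,s) for p in w]);print(T,np.linalg.norm(np.roll(T,-1,0)-T,axis=1))
v=(T[2]+T[3]-T[0]-T[1])/2;print('ctr',T.mean(0),'yaw',np.degrees(np.arctan2(v[1],v[0])))
# heights by two views (side+wrist): plain corners and blue corners
for p,q in zip(w,((322.5,335.5),(300,338.2),(290.5,299.5),(308,297.5))): print(tri([ray(d,p,s),ray(D['side'],q)]))
Rm=R.from_quat(s['ee_rot']).as_matrix();c=T.mean(0);print('tool delta to centre,TCP z4',Rm.T@(np.array([c[0],c[1],4])-s['position']))
m=[onz(d,(p[0]),4,s)[:2] for c in blobs(d,(45,90,30),(80,255,255),5000) for p in c if cv2.boundingRect(c)[1]>280 and cv2.boundingRect(c)[0]>150]
print('mat',cv2.minEnclosingCircle(np.array(m,np.float32)))
```

```text
[[ 493.6 -323.1   40. ]
 [ 455.7 -306.7   40. ]
 [ 497.8 -205.7   40. ]
 [ 538.3 -223.4   40. ]] [ 41.3 109.4  44.2 109.3]
ctr [ 496.4 -264.7   40. ] yaw 66.59012222524693
(array([ 494.2, -323.3,   37.7]), [np.float64(0.4187300013110793), np.float64(0.4187300013110974)])
(array([ 455.2, -306.2,   38.9]), [np.float64(0.5472964268434687), np.float64(0.5472964268433631)])
(array([ 498.8, -205.9,   38.3]), [np.float64(1.1354874359468705), np.float64(1.135487435946835)])
(array([ 538.1, -218.9,   32.6]), [np.float64(2.754917494427957), np.float64(2.7549174944278616)])
tool delta to centre,TCP z4 [ 11.3  -7.7 180. ]
mat ((618.6691284179688, -116.96463775634766), 85.02542114257812)
```

drive_tool:
  deltas:
    - [[1.1,-0.8,1],[0,0,3.3]]
    - [[0,0,2.5],[0,0,0]]
    - [[0,0,2.5],[0,0,0]]
    - [[0,0,2.5],[0,0,0]]
    - [[0,0,2.5],[0,0,0]]
    - [[0,0,2],[0,0,0]]
    - [[0,0,1.5],[0,0,0]]
    - [[0,0,1.5],[0,0,0]]
    - [[0,0,1.0],[0,0,0]]
    - [[0,0,0.6],[0,0,0]]
    - [[0,0,0.4],[0,0,0]]
    - [[0,0,0],[0,0,0]]

```text
clock: 2.6
position: [498.3, -263.5, 4.2]
ee_rot: [-0.55, 0.835, 0.0, -0.0]
contact_force: [0.1, -0.6, -0.4]
gripper_width: 85.7
grasp_force: 0.0
```

drive_tool:
  deltas:
    - [[0,0,0],[0,0,0]]
    - [[0,0,0],[0,0,0]]
    - [[0,0,0],[0,0,0]]
    - [[0,0,0],[0,0,0]]
    - [[0,0,0],[0,0,0]]
    - [[0,0,0],[0,0,0]]
    - [[0,0,0],[0,0,0]]
    - [[0,0,0],[0,0,0]]
    - [[0,0,0],[0,0,0]]
    - [[0,0,0],[0,0,0]]
  claw: 2

```text
clock: 3.6
position: [498.8, -263.6, 5.0]
ee_rot: [-0.55, 0.835, -0.0, 0.0]
contact_force: [-0.1, 1.3, 5.8]
gripper_width: 43.2
grasp_force: 62.5
```

drive_tool:
  deltas:
    - [[0,0,-0.5],[0,0,0]]
    - [[0,0,-1.5],[0,0,0]]
    - [[0,0,-2.5],[0,0,0]]
    - [[0,0,-2.5],[0,0,-2]]
    - [[0,0,-2.5],[0,0,-3]]
    - [[0,0,-2.5],[0,0,-3]]
    - [[0,0,-2.5],[0,0,-3]]
    - [[0,0,-2.5],[0,0,-3]]
    - [[0,0,-1.5],[0,0,-3]]
    - [[0,0,-1],[0,0,-3]]
    - [[0,0,0],[0,0,-1.3]]
    - [[0,0,0],[0,0,0]]

```text
clock: 4.8
position: [497.6, -263.2, 198.4]
ee_rot: [-0.694, 0.72, 0.001, -0.0]
contact_force: [-0.1, -0.4, -2.2]
gripper_width: 42.9
grasp_force: 61.8
```

drive_tool:
  deltas:
    - [[-1.5,-0.3,0],[0,0,0]]
    - [[-3,-0.7,0],[0,0,0]]
    - [[-4,-0.9,0],[0,0,0]]
    - [[-4,-0.9,0],[0,0,0]]
    - [[-4,-0.9,0],[0,0,0]]
    - [[-4,-0.9,0],[0,0,0]]
    - [[-4,-0.9,0],[0,0,0]]
    - [[-4,-0.9,0],[0,0,0]]
    - [[-4,-0.9,0],[0,0,0]]
    - [[-3.5,-0.7,0],[0,0,0]]
    - [[-2,-0.3,0],[0,0,0]]
    - [[0,0,0],[0,0,0]]

```text
clock: 6.0
position: [594.2, 116.2, 197.9]
ee_rot: [-0.696, 0.718, 0.0, -0.001]
contact_force: [-0.0, -1.2, -1.6]
gripper_width: 43.4
grasp_force: 61.8
```

drive_tool:
  deltas:
    - [[0,0,0],[0,2,0]]
    - [[0,0,0],[0,4,0]]
    - [[0,0,0],[0,4,0]]
    - [[0,0,0],[0,4,0]]
    - [[0,0,0],[0,4,0]]
    - [[0,0,0],[0,4,0]]
    - [[0,0,0],[0,4,0]]
    - [[0,0,0],[0,3,0]]
    - [[0,0,0],[0,1,0]]
    - [[0,0,0],[0,0,0]]

```text
clock: 7.0
position: [594.1, 113.0, 198.5]
ee_rot: [-0.671, 0.695, -0.179, -0.187]
contact_force: [-0.1, -0.4, -1.0]
gripper_width: 43.1
grasp_force: 61.8
```

Run:
```python
from h import *
np.set_printoptions(precision=3,suppress=True)
s=arm.read_state(); D={n:snap(n,n+'2') for n in('scene','side')}; pickle.dump((s,D),open('d2.pkl','wb'))
print(s['clock'],s['position'],R.from_quat(s['ee_rot']).as_matrix(),s['joints'],s['contact_force'],s['wrist_torque'],s['gripper_width'])
H=np.zeros((480,800,3),np.uint8)
H[:,:400]=cv2.resize(D['scene']['img'][150:350,360:520],(400,480),interpolation=cv2.INTER_CUBIC)
H[:,400:]=cv2.resize(D['side']['img'][90:240,150:275],(400,480),interpolation=cv2.INTER_CUBIC)
cv2.imwrite('pics/crop2.png',H[:,:,::-1])
```

```text
7.0 [594.058 113.006 198.464] [[-0.03  -0.999 -0.019]
 [-0.865  0.035 -0.5  ]
 [ 0.5    0.002 -0.866]] [ 0.637  0.485 -0.167  0.419 -1.29  -0.865] [-0.114 -0.39  -0.997] [ 1.201 -0.077 -0.024] 43.12405032101482
```

View pics/crop2.png

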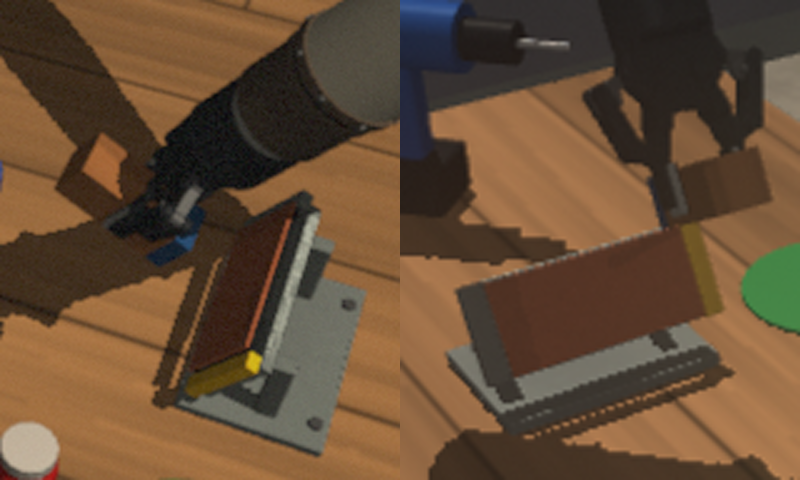

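The blue end (side crop, about (655,200)) points down towards the pad near its yellow cheek, and the orientation agrees with the pad. Approaching.

drive_tool:
  deltas:
    - [[0,0,1],[0,0,0]]
    - [[0,0,2],[0,0,0]]
    - [[-1,0,2],[0,0,0]]
    - [[-2,-0.1,1.1],[0,0,0]]
    - [[-2,0,0],[0,0,0]]
    - [[-1.2,0,0],[0,0,0]]
    - [[-0.6,0,0],[0,0,0]]
    - [[-0.2,0,0],[0,0,0]]
    - [[0,0,0],[0,0,0]]

```text
clock: 8.0
position: [596.7, 144.1, 111.8]
ee_rot: [-0.671, 0.695, -0.18, -0.186]
contact_force: [0.6, -0.0, -1.1]
gripper_width: 43.2
grasp_force: 61.8
```

drive_tool:
  deltas:
    - [[-0.3,0,0],[0,0,0]]
    - [[-0.3,0,0],[0,0,0]]
    - [[-0.3,0,0],[0,0,0]]
    - [[0,0,0],[0,0,0]]
    - [[0,0,0],[0,0,0]]

```text
clock: 8.5
position: [596.8, 151.2, 107.0]
ee_rot: [-0.671, 0.695, -0.18, -0.186]
contact_force: [-0.6, 0.3, -1.8]
gripper_width: 43.4
grasp_force: 61.8
```

Run:
```python
from h import *
s=arm.read_state(); D={n:snap(n,n+'3') for n in('scene','side')}
print(s['position'],s['contact_force'],s['wrist_torque'])
H=np.zeros((480,800,3),np.uint8)
H[:,:400]=cv2.resize(D['scene']['img'][180:340,390:520],(400,480),interpolation=cv2.INTER_CUBIC)
H[:,400:]=cv2.resize(D['side']['img'][110:230,155:255],(400,480),interpolation=cv2.INTER_CUBIC)
cv2.imwrite('pics/crop3.png',H[:,:,::-1])
```

```text
[596.78979042 151.1738287  106.97637994] [-0.64288383  0.33009763 -1.7878857 ] [ 1.19002541 -0.02296202  0.04198754]
```

View pics/crop3.png

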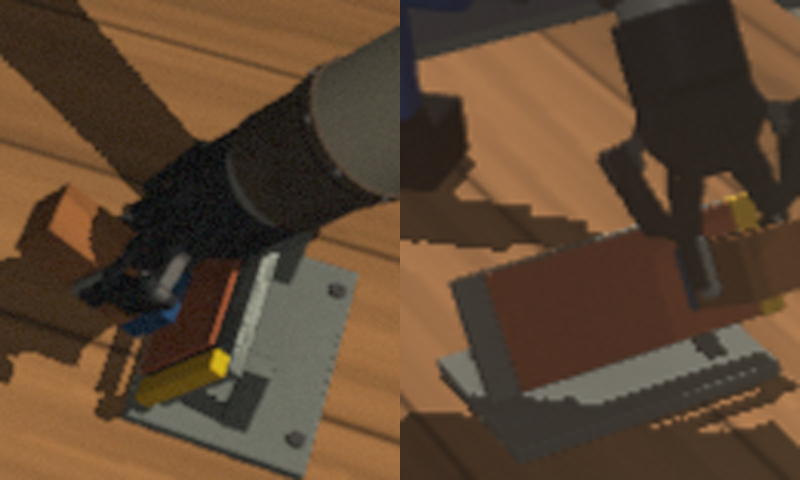

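The blue end hovers in front of the pad at mid-height, about 1 cm away and near the yellow cheek. Creeping in.

drive_tool:
  deltas:
    - [[-0.3,0,0],[0,0,0]]
    - [[-0.2,0,0],[0,0,0]]
    - [[-0.2,0,0],[0,0,0]]
    - [[0,0,0],[0,0,0]]
    - [[0,0,0],[0,0,0]]

```text
clock: 9.1
position: [597.0, 157.4, 103.4]
ee_rot: [-0.671, 0.695, -0.18, -0.186]
contact_force: [-0.1, 0.5, -2.0]
gripper_width: 43.3
grasp_force: 61.8
```

drive_tool:
  deltas:
    - [[-0.2,0,0],[0,0,0]]
    - [[0,0,0],[0,0,0]]
    - [[0,0,0],[0,0,0]]

```text
clock: 9.4
position: [597.1, 159.0, 102.5]
ee_rot: [-0.671, 0.695, -0.18, -0.186]
contact_force: [-0.1, 0.1, -1.4]
gripper_width: 43.4
grasp_force: 61.8
```

drive_tool:
  deltas:
    - [[-0.2,0,0],[0,0,0]]
    - [[-0.1,0,0],[0,0,0]]
    - [[0,0,0],[0,0,0]]
    - [[0,0,0],[0,0,0]]

```text
clock: 9.8
position: [597.1, 161.6, 100.9]
ee_rot: [-0.671, 0.695, -0.18, -0.186]
contact_force: [0.2, -0.1, -1.5]
gripper_width: 43.5
grasp_force: 61.8
```

drive_tool:
  deltas:
    - [[-0.2,0,0],[0,0,0]]
    - [[0,0,0],[0,0,0]]
    - [[0,0,0],[0,0,0]]

```text
clock: 10.1
position: [597.2, 163.4, 99.9]
ee_rot: [-0.671, 0.695, -0.18, -0.186]
contact_force: [0.6, 0.3, -2.2]
gripper_width: 43.7
grasp_force: 61.8
```

drive_tool:
  deltas:
    - [[-0.2,0,0],[0,0,0]]
    - [[0,0,0],[0,0,0]]
    - [[0,0,0],[0,0,0]]

```text
clock: 10.4
position: [597.3, 165.1, 98.9]
ee_rot: [-0.671, 0.695, -0.18, -0.186]
contact_force: [0.2, -0.4, -1.4]
gripper_width: 43.3
grasp_force: 61.8
```

drive_tool:
  deltas:
    - [[-0.2,0,0],[0,0,0]]
    - [[0,0,0],[0,0,0]]
    - [[0,0,0],[0,0,0]]

```text
clock: 10.7
position: [597.4, 166.8, 98.1]
ee_rot: [-0.671, 0.695, -0.18, -0.186]
contact_force: [-0.1, -0.5, -0.8]
gripper_width: 43.2
grasp_force: 61.8
```

drive_tool:
  deltas:
    - [[-0.2,0,0],[0,0,0]]
    - [[0,0,0],[0,0,0]]
    - [[0,0,0],[0,0,0]]

```text
clock: 11.0
position: [597.4, 167.7, 97.5]
ee_rot: [-0.671, 0.695, -0.18, -0.187]
contact_force: [0.5, -5.1, 2.4]
gripper_width: 43.5
grasp_force: 61.9
```

drive_tool:
  deltas:
    - [[-0.1,0,0],[0,0,0]]
    - [[0,0,0],[0,0,0]]
    - [[0,0,0],[0,0,0]]

```text
clock: 11.3
position: [597.3, 168.1, 97.3]
ee_rot: [-0.671, 0.695, -0.18, -0.187]
contact_force: [0.7, -5.0, 3.7]
gripper_width: 43.2
grasp_force: 62.0
```

drive_tool:
  deltas:
    - [[-0.1,0,0],[0,0,0]]
    - [[0,0,0],[0,0,0]]
    - [[0,0,0],[0,0,0]]
    - [[0,0,0],[0,0,0]]

```text
clock: 11.7
position: [597.3, 168.4, 97.2]
ee_rot: [-0.67, 0.695, -0.181, -0.188]
contact_force: [1.6, -7.7, 4.4]
gripper_width: 43.3
grasp_force: 62.0
```

drive_tool:
  deltas:
    - [[0,0.3,0],[0,0,0]]
    - [[0,0.5,0],[0,0,0]]
    - [[0,0.5,0],[0,0,0]]
    - [[0,0.5,0],[0,0,0]]
    - [[0,0.4,0],[0,0,0]]
    - [[0,0.3,0],[0,0,0]]
    - [[0,0,0],[0,0,0]]

```text
clock: 12.4
position: [573.5, 169.4, 97.8]
ee_rot: [-0.67, 0.695, -0.181, -0.187]
contact_force: [4.7, -8.8, 4.4]
gripper_width: 43.4
grasp_force: 62.0
```

drive_tool:
  deltas:
    - [[0,0.4,0],[0,0,0]]
    - [[0,0.5,0],[0,0,0]]
    - [[0,0.5,0],[0,0,0]]
    - [[0,0.5,0],[0,0,0]]
    - [[0,0.5,0],[0,0,0]]
    - [[0,0.4,0],[0,0,0]]
    - [[0,0.3,0],[0,0,0]]
    - [[0,0,0],[0,0,0]]

```text
clock: 13.2
position: [542.2, 170.0, 97.8]
ee_rot: [-0.67, 0.695, -0.181, -0.187]
contact_force: [5.3, -10.4, 5.0]
gripper_width: 43.2
grasp_force: 62.0
```

drive_tool:
  deltas:
    - [[0,0.4,0],[0,0,0]]
    - [[0,0.5,0],[0,0,0]]
    - [[0,0.5,0],[0,0,0]]
    - [[0,0.5,0],[0,0,0]]
    - [[0,0.5,0],[0,0,0]]
    - [[0,0.5,0],[0,0,0]]
    - [[0,0.5,0],[0,0,0]]
    - [[0,0.5,0],[0,0,0]]
    - [[0,0.3,0],[0,0,0]]
    - [[0,0,0],[0,0,0]]
    - [[0,0,0],[0,0,0]]
    - [[0,0,0],[0,0,0]]

```text
clock: 14.4
position: [499.8, 170.9, 97.7]
ee_rot: [-0.67, 0.695, -0.182, -0.188]
contact_force: [5.1, -11.4, 6.1]
gripper_width: 43.5
grasp_force: 62.0
```

drive_tool:
  deltas:
    - [[0.5,0,0],[0,0,0]]
    - [[1,0,0],[0,0,0]]
    - [[2,0,0],[0,0,0]]
    - [[2,0,-1],[0,0,0]]
    - [[2,0,-2],[0,0,0]]
    - [[1,-1,-2],[0,0,0]]
    - [[0.5,-2,0],[0,0,-4]]
    - [[0,-2,0],[0,0,0]]
    - [[0,0,0],[0,0,-8]]
    - [[0,0,0],[0,0,-8]]
    - [[0,0,0],[0,0,-8]]
    - [[0,0,0],[0,0,-8]]

```text
clock: 15.6
position: [547.3, 119.7, 183.8]
ee_rot: [0.854, -0.451, 0.113, 0.232]
contact_force: [-0.3, 0.1, -2.4]
gripper_width: 43.2
grasp_force: 62.1
```

drive_tool:
  deltas:
    - [[0,0,0],[0,0,-8]]
    - [[0,0,0],[0,0,-8]]
    - [[0,0,0],[0,0,-8]]
    - [[0,0,0],[0,0,-8]]
    - [[0,0,0],[0,0,-8]]
    - [[0,0,0],[0,0,-8]]
    - [[0,0,0],[0,0,-8]]
    - [[0,0,0],[0,0,-8]]
    - [[0,0,0],[0,0,-8]]
    - [[0,0,0],[0,0,-8]]
    - [[0,0,0],[0,0,-8]]
    - [[0,0,0],[0,0,0]]

```text
clock: 16.8
position: [547.3, 119.8, 183.8]
ee_rot: [0.929, 0.266, -0.08, 0.246]
contact_force: [-0.5, 0.2, -1.2]
gripper_width: 43.5
grasp_force: 62.1
```

drive_tool:
  deltas:
    - [[0,0,0],[0,0,-8]]
    - [[0,0,0],[0,0,-8]]
    - [[0,0,0],[0,0,-8]]
    - [[0,0,0],[0,0,-8]]
    - [[0,0,0],[0,0,-8]]
    - [[0,0,0],[0,0,-8]]
    - [[0,0,0],[0,0,-8]]
    - [[0,0,0],[0,0,0]]
    - [[0,0,0],[0,0,0]]

```text
clock: 17.7
position: [547.5, 120.0, 183.7]
ee_rot: [0.696, 0.669, -0.186, 0.18]
contact_force: [0.2, 0.2, -1.7]
gripper_width: 43.1
grasp_force: 62.1
```

Run:
```python
from h import *
np.set_printoptions(precision=3,suppress=True)
s=arm.read_state(); M=R.from_quat(s['ee_rot']).as_matrix()
print(s['clock'],s['position'],M,s['joints'],s['contact_force'])
h=np.radians(88);px=np.array([np.cos(h)*.866,np.sin(h)*.866,-.5]);py=np.array([-np.sin(h),np.cos(h),0]);T=np.c_[px,py,np.cross(px,py)]
print('rot err (tool axes, deg):',np.degrees(R.from_matrix(M.T@np.c_[px,-py,-np.cross(px,py)]).as_rotvec()))
for t in((597.3,168.4,97.2),(499.8,170.9,97.7)): print('delta to contact pose, tool mm',M.T@(np.array(t)-s['position']))
D={n:snap(n,n+'4') for n in('scene','side')}
H=np.zeros((480,800,3),np.uint8)
H[:,:400]=cv2.resize(D['scene']['img'][150:350,360:520],(400,480),interpolation=cv2.INTER_CUBIC)
H[:,400:]=cv2.resize(D['side']['img'][90:240,150:275],(400,480),interpolation=cv2.INTER_CUBIC)
cv2.imwrite('pics/crop4.png',H[:,:,::-1])
```

```text
17.7 [547.504 120.028 183.705] [[ 0.035  0.999 -0.017]
 [ 0.866 -0.039 -0.499]
 [-0.5    0.002 -0.866]] [ 0.694  0.436 -0.285  0.405 -1.243  2.2  ] [ 0.199  0.25  -1.744]
rot err (tool axes, deg): [ 0.    -0.026 -0.268]
delta to contact pose, tool mm [86.825 47.672 49.914]
delta to contact pose, tool mm [ 85.336 -49.85   49.932]
```

View pics/crop4.png

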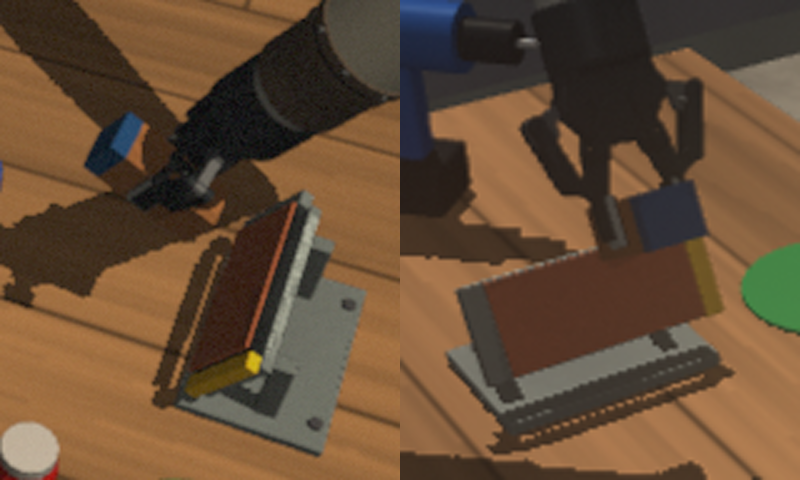

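The block is turned: blue end (side crop, about (670,215)) away from the pad, plain end facing it. Going to the yellow side and creeping in.

drive_tool:
  deltas:
    - [[0,1,0],[0,0,0]]
    - [[0,2,1],[0,0,0]]
    - [[0,1.8,2],[0,0,0]]
    - [[1,0,2],[0,0,0]]
    - [[2,0,0],[0,0,0]]
    - [[2,0,0],[0,0,0]]
    - [[1.2,0,0],[0,0,0]]
    - [[0.6,0,0],[0,0,0]]
    - [[0.2,0,0],[0,0,0]]
    - [[0,0,0],[0,0,0]]
    - [[0,0,0],[0,0,0]]

```text
clock: 18.9
position: [596.9, 154.1, 105.9]
ee_rot: [0.695, 0.671, -0.186, 0.18]
contact_force: [-0.5, 0.2, -1.8]
gripper_width: 43.4
grasp_force: 62.0
```

drive_tool:
  deltas:
    - [[0.2,0,0],[0,0,0]]
    - [[0.2,0,0],[0,0,0]]
    - [[0,0,0],[0,0,0]]
    - [[0,0,0],[0,0,0]]

```text
clock: 19.3
position: [597.0, 157.5, 103.3]
ee_rot: [0.695, 0.671, -0.186, 0.18]
contact_force: [-1.1, -0.6, -1.0]
gripper_width: 43.5
grasp_force: 62.0
```

drive_tool:
  deltas:
    - [[0.2,0,0],[0,0,0]]
    - [[0,0,0],[0,0,0]]
    - [[0,0,0],[0,0,0]]

```text
clock: 19.6
position: [597.0, 159.4, 102.2]
ee_rot: [0.695, 0.671, -0.186, 0.18]
contact_force: [-0.5, -0.2, -1.9]
gripper_width: 43.1
grasp_force: 62.0
```

drive_tool:
  deltas:
    - [[0.2,0,0],[0,0,0]]
    - [[0,0,0],[0,0,0]]
    - [[0,0,0],[0,0,0]]

```text
clock: 19.9
position: [597.1, 161.1, 101.2]
ee_rot: [0.695, 0.671, -0.186, 0.18]
contact_force: [-0.1, 0.4, -0.9]
gripper_width: 43.0
grasp_force: 62.0
```

drive_tool:
  deltas:
    - [[0.2,0,0],[0,0,0]]
    - [[0,0,0],[0,0,0]]
    - [[0,0,0],[0,0,0]]

```text
clock: 20.2
position: [597.2, 162.9, 100.3]
ee_rot: [0.695, 0.671, -0.186, 0.18]
contact_force: [0.0, 0.3, -0.8]
gripper_width: 43.4
grasp_force: 62.0
```

drive_tool:
  deltas:
    - [[0.2,0,0],[0,0,0]]
    - [[0,0,0],[0,0,0]]
    - [[0,0,0],[0,0,0]]

```text
clock: 20.5
position: [597.1, 163.8, 99.8]
ee_rot: [0.695, 0.671, -0.187, 0.18]
contact_force: [0.8, -3.9, 1.0]
gripper_width: 43.6
grasp_force: 62.1
```

drive_tool:
  deltas:
    - [[0.1,0,0],[0,0,0]]
    - [[0,0,0],[0,0,0]]
    - [[0,0,0],[0,0,0]]

```text
clock: 20.8
position: [597.1, 164.2, 99.6]
ee_rot: [0.695, 0.671, -0.187, 0.18]
contact_force: [0.5, -5.4, 3.3]
gripper_width: 43.2
grasp_force: 62.1
```

Contact at about 7 N. Pressing a little more, then holding.

drive_tool:
  deltas:
    - [[0.1,0,0],[0,0,0]]
    - [[0,0,0],[0,0,0]]
    - [[0,0,0],[0,0,0]]
    - [[0,0,0],[0,0,0]]

```text
clock: 21.2
position: [597.1, 164.5, 99.4]
ee_rot: [0.695, 0.67, -0.188, 0.181]
contact_force: [0.7, -6.6, 4.2]
gripper_width: 43.2
grasp_force: 62.2
```

drive_tool:
  deltas:
    - [[0,-0.3,0],[0,0,0]]
    - [[0,-0.5,0],[0,0,0]]
    - [[0,-0.5,0],[0,0,0]]
    - [[0,-0.5,0],[0,0,0]]
    - [[0,-0.4,0],[0,0,0]]
    - [[0,-0.3,0],[0,0,0]]
    - [[0,0,0],[0,0,0]]

```text
clock: 21.9
position: [573.3, 165.5, 100.1]
ee_rot: [0.695, 0.67, -0.187, 0.181]
contact_force: [4.9, -8.3, 5.3]
gripper_width: 43.3
grasp_force: 62.1
```

drive_tool:
  deltas:
    - [[0,-0.4,0],[0,0,0]]
    - [[0,-0.5,0],[0,0,0]]
    - [[0,-0.5,0],[0,0,0]]
    - [[0,-0.5,0],[0,0,0]]
    - [[0,-0.5,0],[0,0,0]]
    - [[0,-0.4,0],[0,0,0]]
    - [[0,-0.3,0],[0,0,0]]
    - [[0,0,0],[0,0,0]]

```text
clock: 22.7
position: [542.1, 166.2, 100.1]
ee_rot: [0.695, 0.67, -0.187, 0.181]
contact_force: [5.2, -10.2, 5.4]
gripper_width: 43.1
grasp_force: 62.2
```

drive_tool:
  deltas:
    - [[0,-0.4,0],[0,0,0]]
    - [[0,-0.5,0],[0,0,0]]
    - [[0,-0.5,0],[0,0,0]]
    - [[0,-0.5,0],[0,0,0]]
    - [[0,-0.5,0],[0,0,0]]
    - [[0,-0.5,0],[0,0,0]]
    - [[0,-0.5,0],[0,0,0]]
    - [[0,-0.5,0],[0,0,0]]
    - [[0,-0.3,0],[0,0,0]]
    - [[0,0,0],[0,0,0]]
    - [[0,0,0],[0,0,0]]
    - [[0,0,0],[0,0,0]]

```text
clock: 23.9
position: [499.6, 167.1, 100.0]
ee_rot: [0.695, 0.67, -0.188, 0.182]
contact_force: [3.9, -11.3, 6.3]
gripper_width: 43.3
grasp_force: 62.2
```

drive_tool:
  deltas:
    - [[-0.5,0,0],[0,0,0]]
    - [[-1,0,0],[0,0,0]]
    - [[-2,0,0],[0,0,0]]
    - [[-2,0,-1],[0,0,0]]
    - [[-2,0,-2],[0,0,0]]
    - [[-2,0,-2],[0,2,0]]
    - [[-2,0,-2],[0,4,0]]
    - [[-1,0,-1],[0,6,0]]
    - [[0,0,0],[0,6,0]]
    - [[0,0,0],[0,6,0]]
    - [[0,0,0],[0,6,0]]
    - [[0,0,0],[0,0,0]]

```text
clock: 25.1
position: [496.5, 97.3, 230.9]
ee_rot: [0.721, 0.693, 0.002, -0.0]
contact_force: [0.5, -0.7, -0.7]
gripper_width: 43.4
grasp_force: 62.1
```

Run:
```python
from h import *
np.set_printoptions(precision=3,suppress=True)
s=arm.read_state(); M=R.from_quat(s['ee_rot']).as_matrix()
print(s['clock'],s['position'],M,s['joints'],s['contact_force'])
x=M[:,0]; 
# block centre = TCP - e*blue_dir, blue_dir=-tool x ; e~2 (estimate from pick and contacts)
tcp=np.array([618.7,-116.9,25])-2*x*np.array([1,1,0]); print('delta tool',M.T@(tcp-s['position']))
```

```text
25.1 [496.528  97.252 230.881] [[ 0.039  0.999  0.002]
 [ 0.999 -0.039  0.003]
 [ 0.003  0.002 -1.   ]] [ 0.514  0.18  -0.28  -0.002 -1.106  2.59 ] [ 0.545 -0.675 -0.704]
delta tool [-211.98   129.886  205.449]
```

drive_tool:
  deltas:
    - [[-1,0,0],[0,0,8]]
    - [[0,0,0],[0,0,8]]
    - [[0,0,0],[0,0,8]]
    - [[0,0,0],[0,0,8]]
    - [[0,0,0],[0,0,8]]
    - [[0,0,0],[0,0,8]]
    - [[0,0,0],[0,0,8]]
    - [[0,0,0],[0,0,8]]
    - [[0,0,0],[0,0,8]]
    - [[0,0,0],[0,0,8]]
    - [[0,0,0],[0,0,8]]
    - [[0,0,0],[0,0,0]]

```text
clock: 26.3
position: [496.0, 89.0, 229.1]
ee_rot: [1.0, 0.0, -0.0, 0.001]
contact_force: [-1.0, -0.3, -2.0]
gripper_width: 43.2
grasp_force: 62.0
```

Run:
```python
from h import *
np.set_printoptions(precision=3,suppress=True)
s=arm.read_state(); M=R.from_quat(s['ee_rot']).as_matrix()
print(s['clock'],s['position'],M,s['joints'])
x=M[:,0]
tcp=np.array([618.7,-116.9,60])-2*x*np.array([1,1,0]); print('delta tool',M.T@(tcp-s['position']))
s0,D=pickle.load(open('d0.pkl','rb'));print('tape',onz(D['scene'],(343,224),20),onz(D['side'],(243,279),20))
```

```text
26.3 [495.982  88.971 229.148] [[ 1.     0.001 -0.001]
 [ 0.001 -1.    -0.001]
 [-0.001  0.001 -1.   ]] [ 0.501  0.18  -0.286  0.001 -1.106  1.07 ]
delta tool [120.676 205.725 169.358]
tape [474.262 -67.096  20.   ] [460.963 -77.787  20.   ]
```

drive_tool:
  deltas:
    - [[0.6,1,0.5],[0,0,0]]
    - [[1.5,2.5,1.5],[0,0,0]]
    - [[1.5,2.5,2],[0,0,0]]
    - [[1.5,2.5,2],[0,0,0]]
    - [[1.5,2.5,2],[0,0,0]]
    - [[1.5,2.5,2],[0,0,0]]
    - [[1.5,2.5,2],[0,0,0]]
    - [[1.2,2.5,2],[0,0,0]]
    - [[0.8,1.5,2],[0,0,0]]
    - [[0.5,0.6,1],[0,0,0]]
    - [[0,0,0],[0,0,0]]
    - [[0,0,0],[0,0,0]]

```text
clock: 27.5
position: [617.6, -116.6, 59.6]
ee_rot: [1.0, 0.001, 0.0, 0.0]
contact_force: [0.5, 0.1, -1.1]
gripper_width: 43.3
grasp_force: 62.1
```

Run:
```python
from h import *
s=arm.read_state(); print(s['clock'],s['position'],s['contact_force'])
D={n:snap(n,n+'5') for n in('scene','side')}
H=np.zeros((480,800,3),np.uint8)
H[:,:400]=cv2.resize(D['scene']['img'][180:320,240:360],(400,480),interpolation=cv2.INTER_CUBIC)
H[:,400:]=cv2.resize(D['side']['img'][180:320,250:370],(400,480),interpolation=cv2.INTER_CUBIC)
cv2.imwrite('pics/crop5.png',H[:,:,::-1])
```

```text
27.5 [ 617.63855809 -116.64226207   59.64792517] [ 0.52494137  0.13455392 -1.07124731]
```

View pics/crop5.png

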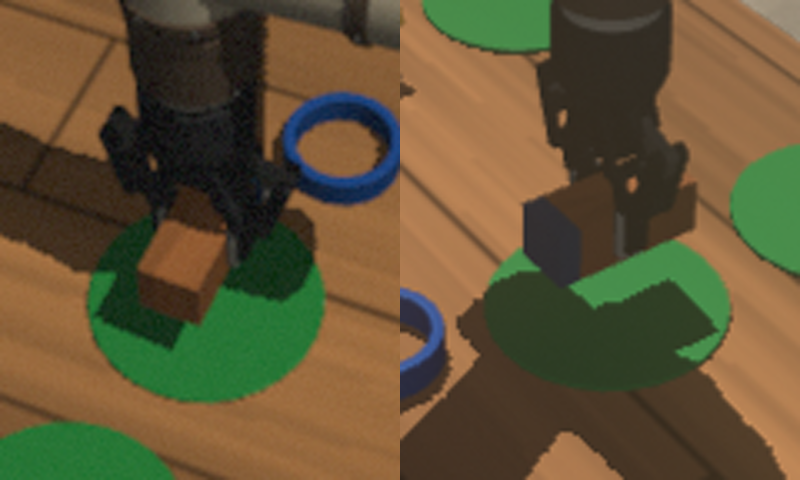

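The block hangs level above the middle of the mat in both views. Lowering about 5 cm to bring the TCP to z ≈ 9.

drive_tool:
  deltas:
    - [[0,0,1],[0,0,0]]
    - [[0,0,1.3],[0,0,0]]
    - [[0,0,1],[0,0,0]]
    - [[0,0,0.6],[0,0,0]]
    - [[0,0,0.4],[0,0,0]]
    - [[0,0,0.3],[0,0,0]]
    - [[0,0,0],[0,0,0]]
    - [[0,0,0],[0,0,0]]

```text
clock: 28.4
position: [617.8, -116.9, 13.6]
ee_rot: [1.0, 0.0, 0.0, 0.0]
contact_force: [-0.7, -0.7, -0.2]
gripper_width: 43.2
grasp_force: 62.1
```

drive_tool:
  deltas:
    - [[0,0,0.2],[0,0,0]]
    - [[0,0,0.1],[0,0,0]]
    - [[0,0,0],[0,0,0]]
    - [[0,0,0],[0,0,0]]

```text
clock: 28.8
position: [617.6, -116.9, 10.4]
ee_rot: [1.0, 0.0, 0.0, 0.0]
contact_force: [0.8, -0.1, -1.3]
gripper_width: 43.3
grasp_force: 62.1
```

drive_tool:
  deltas:
    - [[0,0,0.1],[0,0,0]]
    - [[0,0,0],[0,0,0]]
    - [[0,0,0],[0,0,0]]

```text
clock: 29.1
position: [617.5, -116.9, 9.3]
ee_rot: [1.0, -0.0, -0.0, -0.0]
contact_force: [0.9, -0.0, -1.8]
gripper_width: 43.0
grasp_force: 62.1
```

drive_tool:
  deltas:
    - [[0,0,0.1],[0,0,0]]
    - [[0,0,0],[0,0,0]]
    - [[0,0,0],[0,0,0]]

```text
clock: 29.4
position: [617.7, -116.9, 9.1]
ee_rot: [1.0, 0.0, 0.0, 0.0]
contact_force: [-2.2, 1.2, 4.6]
gripper_width: 43.5
grasp_force: 62.7
```

Touching the mat. Opening, then lifting away.

drive_tool:
  deltas:
    - [[0,0,0],[0,0,0]]
    - [[0,0,0],[0,0,0]]
    - [[0,0,0],[0,0,0]]
    - [[0,0,0],[0,0,0]]
    - [[0,0,0],[0,0,0]]
    - [[0,0,0],[0,0,0]]
    - [[0,0,0],[0,0,0]]
    - [[0,0,0],[0,0,0]]
  claw: 8

```text
clock: 30.2
position: [617.6, -116.9, 8.3]
ee_rot: [1.0, 0.0, 0.0, -0.0]
contact_force: [0.4, 0.9, 0.2]
gripper_width: 80.2
grasp_force: 0.0
```

drive_tool:
  deltas:
    - [[0,0,-0.5],[0,0,0]]
    - [[0,0,-1],[0,0,0]]
    - [[0,0,-2],[0,0,0]]
    - [[0,0,-2.5],[0,0,0]]
    - [[0,0,-3],[0,0,0]]
    - [[0,0,-3],[0,0,0]]
    - [[0,0,-3],[0,0,0]]
    - [[0,0,-2],[0,0,0]]
    - [[0,0,-1],[0,0,0]]
    - [[0,0,0],[0,0,0]]
    - [[0,0,0],[0,0,0]]

```text
clock: 31.3
position: [616.8, -116.7, 187.5]
ee_rot: [1.0, -0.0, -0.001, -0.0]
contact_force: [-0.7, 0.0, -0.5]
gripper_width: 80.0
grasp_force: 0.0
```

Run:
```python
from h import *
s=arm.read_state(); print(s['clock'],s['position'],s['contact_force'],s['gripper_width'])
D={n:snap(n,n+'6') for n in('scene','side')}
H=np.zeros((480,800,3),np.uint8)
H[:,:400]=cv2.resize(D['scene']['img'][180:380,190:400],(400,480))
H[:,400:]=cv2.resize(D['side']['img'][130:330,220:430],(400,480))
cv2.imwrite('pics/crop6.png',H[:,:,::-1])
```

```text
31.3 [ 616.840214   -116.74258438  187.48915325] [-0.70233801  0.01574048 -0.48650085] 80.01545685595434
```

View pics/crop6.png

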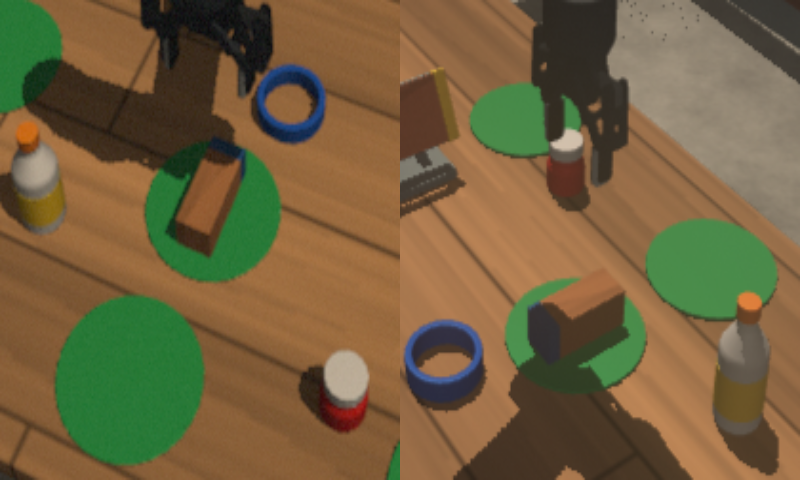

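The block lies flat in the middle of the mat (scene crop about (210,205)), released. Glue, jar and tape stand as before. Handing in.

```bash
python3 -c "
from bench import arm
print(arm.job_done())"
```

```text
the job is handed in; nothing more can be done
None
```

I sanded both ends yellow to grey at about 8–14 N, blue first, laid the block flat mid-mat, released it with the bystanders undisturbed, and handed in at about 31 s; no verdict was returned.

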